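# Stand up the sample stand on the inspection bench

## Task

Two L-shaped aluminium stands lie on their backs with the foot sticking up. Tip the larger one about its corner, keeping that corner down on the bench, from its long back onto its short thick foot, so that it stands upright about where it was for the next carton to be propped against it. Leave the smaller stand and the tall white carton between them as they are.

Things in the scene. Friction and masses are not known exactly. Their poses are not given: they have to be found in the camera images.
- stand: Larger loose aluminium L, 0.3-0.45 kg, 45 mm wide. Back: plate 120 mm long, 10 thick; foot: 90 mm long from the outer corner, 20 thick. Origin: middle of the outer corner edge. x: from it along the back; z: along the foot; y: along the corner edge. Starts with the back flat on the bench, x level, pointing away from the robot within 17 degrees; foot up. Upright: x up, foot towards the robot.
- stand_com (a point): Centre of mass of the larger stand, in the open angle between its legs: 31 mm along the back (x) and 31 mm along the foot (z) from the outer corner, midway across the width. Once tipped past about 46 degrees the stand goes on over onto its foot by itself. Pinched lightly across its width near the free end of the back, it turns between the fingers.
- small_stand: Smaller loose stand of the same shape and metal, lying the same way: 35 mm wide, back 80 mm long and 8 mm thick, foot 60 mm long and 12 mm thick, 0.11 kg. Origin and axes as on the larger one. Leave it lying. One stand lies to the robot's left and the other to its right, 0.29 to 0.42 m apart.
- carton: Upright white folding carton with a brown and gold band, loose, 50 mm deep, 100 mm wide, 130 mm high, standing beyond and between the two stands. Origin: centre of its underside, z up. Leave it standing.

How it is judged:
By the outcome, as a careful person would: the job done as asked, in the order asked, and still so for the second after the job is handed in, with the robot touching nothing.
It also fails if it takes over 38 s, if anything falls off the work surface, if the arm or the gripper's body presses on something with over 40 N, if the wrist force passes 120 N, or if a joint passes its speed limit or range.

## Robot

A 6-joint arm with a two-finger parallel gripper is mounted at the origin on the work surface. World frame = base frame: x ahead of the robot, y to its left, z up, the work surface at z = 0. Lengths are in m, angles in rad, forces in N, time in s.
With the tool pointing down it reaches from about 0.225 to 0.875 m from the base axis. Payload 3.4 kg.
Tool frame: the origin (TCP) lies at the very end of the fingers, on their centre line; the grasp point (between the pads) lies 19 mm behind it (manip.hold_point_z is the distance from the TCP to the grasp point, in m); z points along the fingers, x is the direction in which the jaws open and shut, and the axes are right-handed (so a half turn about z gives the same grasp; the last joint's range is limited). The gripper opens to 85 mm and grips with 20 to 120 N. Pads are 22 mm wide; open, the fingers measure 114 mm over their backs; the gripper's body (76 mm by 85 mm) begins 54 mm behind the grasp point. The pads swing forward as they close: fully open they stand 13 mm farther back than shut.
Start: joints at [1.017, 0.276, 1.505, -0, 1.361, -0.121], TCP at [0.241, 0.522, 0.231] pointing down, gripper open.
Joint ranges: [-2.89, 2.89], [-0.75, 2.08], [0.22, 2.7], [-1.18, 4.32], [0.11, 2.71], [-2.7, 2.7]. Speed limits (rad/s): [2.57, 2.57, 3.14, 3.14, 3.14, 3.14].

## Interface

Orientations are given as a unit quaternion [w, x, y, z].
In Python, from rig import telemetry, cams, manip, finder gives the robot as it stands. The module is installed in compiled form; this text tells all that it offers.
- The arm moves only by the tool carry_out, never from a script. Its argument "rows" is a list that holds one entry, the list of rows, each a list of 5 numbers: the gripper's target within -1 to 1 (fully open at 1, half-way at 0, shut at -1), then the shift along the world's x, y, z in cm, then the turn about the world's z in rad. A call has 1 to 12 rows; each row shifts and turns the commanded pose from where the row before left it; what a row does not reach is not made up. A row lasts 1/10 s, in which the tool goes at most 50 mm and 8.59 degrees, less where a joint would pass 70% of its speed; a pose out of reach is approached as far as the arm can. A call with a gripper value outside its range is refused whole. The fingers move at their own pace and stop on an object; "force" is the grip in N (left out, the last holds). Time passes only in rows, so rows that do not move let the fingers close. It gives the time, the measured TCP pose, the force and the opening at its end, in the units of the state.
- telemetry.get_state(): the state, without advancing time (a new reading comes with each control period).
- cams.get_image(name): name is "side" or "top"; returns a dict with "image" (420x560x3 uint8, red, green, blue), "camera_matrix" (3x3 intrinsics, pixels), "eye" and "attitude" of the camera in the world. Camera axes: x right, y down, z forward; pixel columns grow to the right and rows downward; lengths in m; the calibration is good to about 2 mm. A picture is of the moment at which its call begins. There is no depth.
- manip.sign_off(): hands the job in, once; it reports no verdict.
Trained networks look in a picture, given as the dict that the camera call returned (one of the last four; its "shot" number tells which), for a name from the list of things; names that differ only in an ending like _2 or _b are one class to them, and where a whole thing is asked for, a point or a joint stands for the part that bears it (a point fixed in the world has none). Each returns a list of dicts, best first, with "confidence" (0 to 1); they miss things now and then, are a little off and sometimes report something else, mostly with a low value. They report only what shows in the picture. A call takes as long as a camera call.
- finder.boxes_of(picture, thing): "xy" ([column, row] in pixels, amid what is visible of it).
The state is a dict: "clock": time; "qpos": joint angles; "qd": joint speeds; "effort": joint torques, N m; "position": TCP position; "ee_rot": TCP orientation; "contact_force": force on the tool from outside, world axes, zero at the start; "moment": the same for the moment, N m; "width": finger opening in m.
Only numpy, scipy, OpenCV 4.12 (cv2) and the standard library are available. Lean on these libraries where they do the work, as an engineer would, in place of code of your own. Each camera call takes 0.05 s, during which the arm holds its last target.

## Working session

There is one attempt and no reset: what is moved stays moved. The work goes in short steps, Python scripts to look and compute and a tool call to move; the robot and the scene stay as the last step left them, time stands still between calls to the robot, and variables do not carry over. Pictures are saved under pics/ and viewed, and the job is handed in when it is done.

Besides the shell and the picture viewer there is one more tool, called after "Request:" as a command line: name --argument value ..., lists and objects as JSON in quotes. carry_out: Moves the arm, as the interface text tells. Its arguments: {"type":"object","properties":{"rows":{"type":"array","items":{"type":"array","items":{"type":"array","items":{"type":"number"}}}},"force":{"type":"number"}},"required":["rows"]}

```bash
mkdir -p pics
python3 - <<'E'
from rig import telemetry,cams,manip,finder
import cv2
s=telemetry.get_state();print(s)
for n in("top","side"):
    p=cams.get_image(n);cv2.imwrite(f"pics/{n}0.png",p["image"][:,:,::-1])
    print(n,p["camera_matrix"],p["eye"],p["attitude"])
    for t in("stand","small_stand","carton"):print(t,finder.boxes_of(p,t))
E
```

```text
{'clock': 0.0, 'qpos': array([ 1.01700054e+00,  2.76594153e-01,  1.50615117e+00,  1.58321027e-05,
        1.36066173e+00, -1.20995153e-01]), 'qd': array([-0.00015455, -0.0008564 ,  0.00094388, -0.00122423, -0.0012275 ,
       -0.00041264]), 'effort': array([ 8.63032401e-04, -4.16776657e+01, -2.45801854e+01, -1.56099209e-04,
        1.11146359e-02, -1.64883693e-05]), 'position': array([0.24088343, 0.52153476, 0.23043298]), 'ee_rot': array([ 3.85991304e-04,  8.42441893e-01,  5.38786445e-01, -8.21023921e-04]), 'contact_force': array([-0.30833804,  0.12653198, -0.15661689]), 'moment': array([ 0.01210506, -0.0397224 , -0.01152569]), 'width': 0.0855878973374527}
top [[489.19939057   0.         276.26080652]
 [  0.         489.19939057 206.22835088]
 [  0.           0.           1.        ]] [0.60179124 0.00435913 0.93923115] [ 0.00838783 -0.69669526  0.71680337 -0.0271713 ]
stand [{'xy': [164.4, 244.5], 'confidence': 0.89}]
small_stand [{'xy': [361.6, 256.8], 'confidence': 0.66}]
carton [{'xy': [265.0, 127.6], 'confidence': 0.63}]
side [[420.41537198   0.         287.09277746]
 [  0.         420.41537198 210.56382333]
 [  0.           0.           1.        ]] [ 0.51930105 -0.53646988  0.59706083] [-0.38607949  0.91148346 -0.13331825  0.04864953]
stand [{'xy': [221.1, 176.8], 'confidence': 0.57}, {'xy': [246.2, 323.1], 'confidence': 0.56}]
small_stand [{'xy': [246.6, 324.2], 'confidence': 0.76}, {'xy': [223.7, 180.6], 'confidence': 0.3}]
carton []
```

View pics/top0.png

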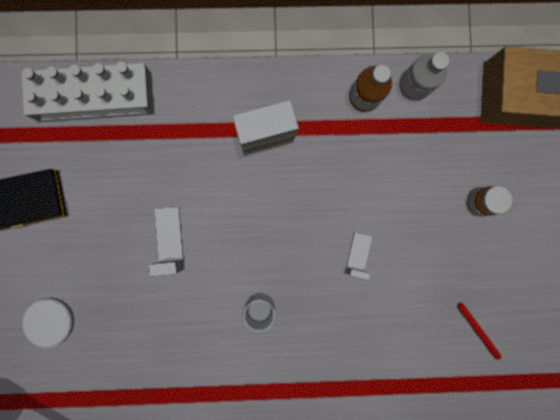

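View pics/side0.png

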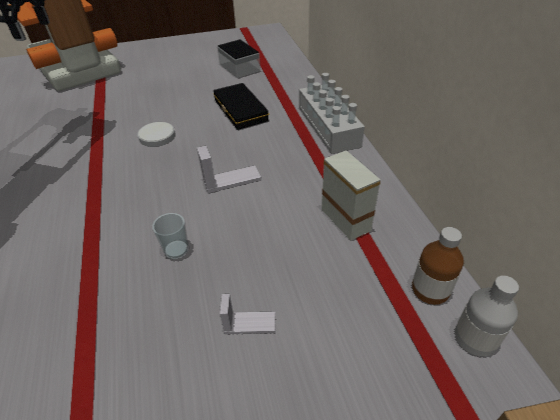

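The top view shows the large stand on the left, with its back at about (168,235) and its foot top at (162,269). The small stand is at (361,257) and the carton at (265,125). I'll zoom in on the large stand.

Run:
```python
import cv2
a=cv2.imread("pics/top0.png")[195:285,130:210];cv2.imwrite("pics/topc.png",cv2.resize(a,None,fx=6,fy=6,interpolation=cv2.INTER_CUBIC))
a=cv2.imread("pics/side0.png")[140:200,190:270];cv2.imwrite("pics/sidec.png",cv2.resize(a,None,fx=8,fy=8,interpolation=cv2.INTER_CUBIC))
```

```text
(no output)
```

View pics/topc.png

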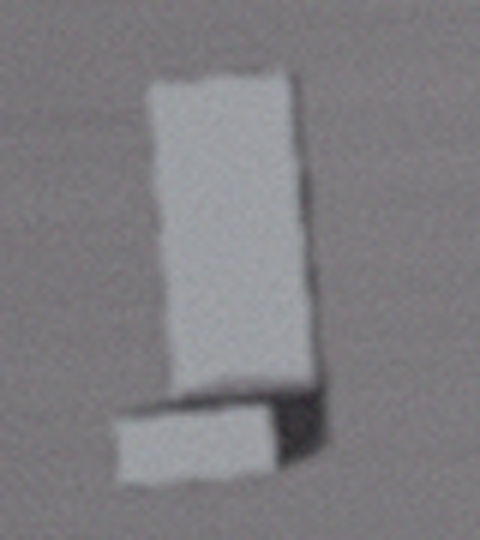

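View pics/sidec.png

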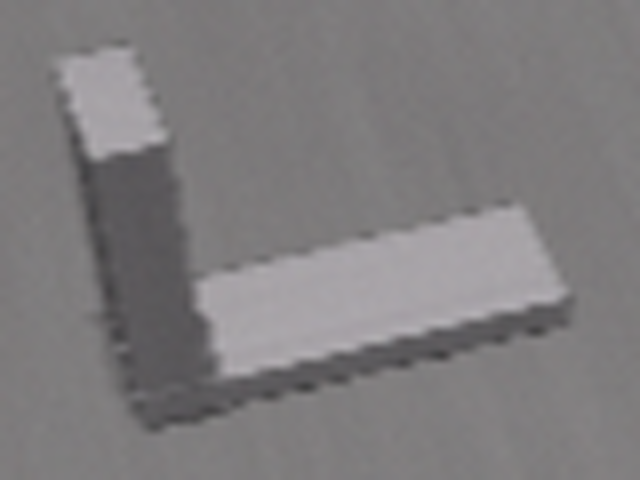

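```bash
cat > fit.py <<'E'
import numpy as np
from scipy.spatial.transform import Rotation as R
from scipy.optimize import least_squares
from rig import cams
def proj(p,c):
    q=np.array(c["attitude"]);r=R.from_quat(q[[1,2,3,0]]).as_matrix()
    X=(np.atleast_2d(p)-c["eye"])@r
    x=X@np.array(c["camera_matrix"]).T
    return x[:,:2]/x[:,2:]
E
python3 - <<'E'
from fit import *
T=cams.get_image("top");S=cams.get_image("side")
w=.0225
top=[((150,85),(.12,w,.01)),((288,73),(.12,-w,.01)),((313,385),(.02,-w,.01)),((115,420),(.02,w,.09)),((270,405),(.02,-w,.09)),((277,468),(0,-w,.09)),((120,485),(0,w,.09))]
side=[((573,295),(.12,-w,.01)),((523,205),(.12,w,.01)),((150,430),(0,-w,0)),((97,158),(0,-w,.09)),((168,140),(.02,-w,.09)),((132,45),(.02,w,.09)),((58,60),(0,w,.09))]
tp=np.array([a for a,b in top])/6+[130,195]-.4;tb=np.array([b for a,b in top])
sp=np.array([a for a,b in side])/8+[190,140]-.4;sb=np.array([b for a,b in side])
def res(v,m):
    r=R.from_euler('z',v[2]).as_matrix();o=[v[0],v[1],0]
    a=[]
    if m&1:a.append((proj(tb@r.T+o,T)-tp).ravel())
    if m&2:a.append((proj(sb@r.T+o,S)-sp).ravel())
    return np.concatenate(a)
for m in(1,2,3):
    f=least_squares(res,[.5,.2,0],args=(m,));v=f.x;print(m,v,np.degrees(v[2]),np.sqrt(np.mean(f.fun**2)))
    if m==3:print(f.fun.reshape(-1,2).round(1))
for d in(.06,.11,.12):print(d,v[0]+d*np.cos(v[2]),v[1]+d*np.sin(v[2]))
from rig import telemetry
s=telemetry.get_state();q=s["ee_rot"];print(R.from_quat(q[[1,2,3,0]]).as_matrix().round(3),s["position"])
E
```

```text
1 [0.53215141 0.17966924 0.06618057] 3.7918675365281667 0.41967661547201407
2 [0.53508383 0.17810357 0.07122758] 4.0810398000668835 0.28316317030370747
3 [0.53341459 0.17928915 0.06744015] 3.864035999017303 0.6788705643735425
[[-0.4 -0.9]
 [ 0.4 -1.2]
 [ 0.8 -0.4]
 [-0.1 -1.1]
 [ 0.3 -1.2]
 [ 0.2 -0. ]
 [ 0.1 -0.2]
 [-0.9  0.1]
 [-0.6 -0.5]
 [-1.3 -0.2]
 [-1.3  0. ]
 [-0.3  0.1]
 [-0.6 -0.3]
 [-1.  -0.2]]
0.06 0.5932781960336175 0.18333249164275442
0.11 0.6431645347748617 0.18670194367444132
0.12 0.6531418025231105 0.1873758340807787
[[ 0.419  0.908 -0.   ]
 [ 0.908 -0.419  0.   ]
 [ 0.    -0.    -1.   ]] [0.2411509  0.52199626 0.23129668]
```

Request:
carry_out --rows '[[[0.1,4,-2.75,0,0.042],[0.1,4,-2.75,0,0.042],[0.1,4,-2.75,0,0.042],[0.1,4,-2.75,0,0.042],[0.1,4,-2.75,0,0.042],[0.1,4,-2.75,0,0.042],[0.1,4,-2.75,0,0.042],[0.1,4,-2.75,0,0.042],[0.1,4,-2.75,0,0.042],[0.1,4,-2.75,0,0.042],[0.1,4,-2.75,0,0.042],[0.1,4,-2.75,0,0.04]]]' --force 20

```text
clock: 1.7
position: [0.7227, 0.1907, 0.2313]
ee_rot: [-0.0, 0.682, 0.732, 0.0]
contact_force: [0.5, 0.3, -0.4]
width: 0.0469
```

Request:
carry_out --rows '[[[0.1,0,0,-4,0],[0.1,0,0,-4,0],[0.1,0,0,-4,0],[0.1,0,0,-4,0],[0.1,0,0,-4,0],[0.1,0,0,-1,0],[0.1,0,0,0,0],[0.1,0,0,0,0]]]'

```text
clock: 2.5
position: [0.7228, 0.1923, 0.0233]
ee_rot: [0.001, 0.682, 0.731, 0.001]
contact_force: [-0.3, 0.6, 0.3]
width: 0.0469
```

Request:
carry_out --rows '[[[0.1,0,0,-0.5,0],[0.1,0,0,-0.5,0],[0.1,0,0,-0.5,0],[0.1,0,0,-0.2,0],[0.1,0,0,0,0]]]'

```text
clock: 3.0
position: [0.7208, 0.1919, 0.0039]
ee_rot: [-0.0, 0.682, 0.731, -0.0]
contact_force: [0.6, -0.2, -0.0]
width: 0.0474
```

Run:
```python
from rig import telemetry,cams
import cv2
for n in("side","top"):
    p=cams.get_image(n);cv2.imwrite(f"pics/{n}1.png",p["image"][:,:,::-1])
a=cv2.imread("pics/side1.png")[60:240,180:420];cv2.imwrite("pics/side1c.png",cv2.resize(a,None,fx=3,fy=3,interpolation=cv2.INTER_CUBIC))
s=telemetry.get_state();print(s["position"],s["contact_force"])
```

```text
[0.72119411 0.19201583 0.00430051] [ 0.43542209  0.6592466  -0.25261735]
```

View pics/side1c.png

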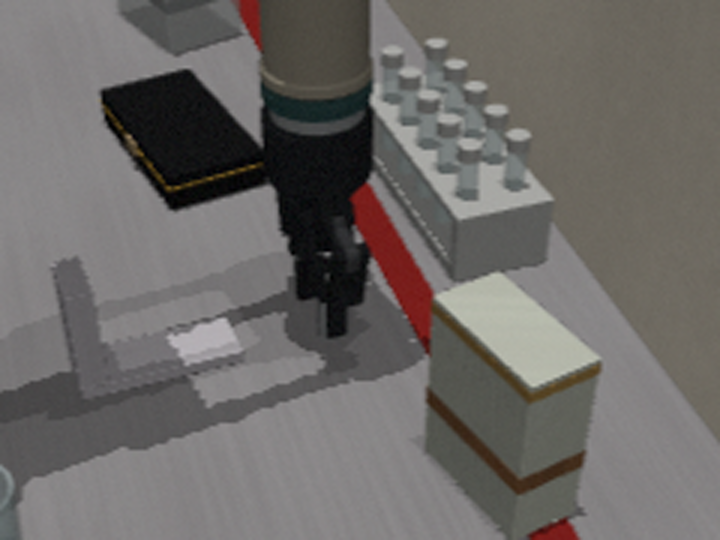

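The gripper is beyond the stand's free end and clear of the carton. Next I'll feel for the bench with the jaws at this opening.

Request:
carry_out --rows '[[[0.1,0,0,-0.2,0],[0.1,0,0,0,0]]]'

```text
clock: 3.3
position: [0.7211, 0.192, 0.0021]
ee_rot: [-0.0, 0.682, 0.731, -0.0]
contact_force: [0.2, 0.1, 0.5]
width: 0.0473
```

Request:
carry_out --rows '[[[0.1,0,0,-0.2,0],[0.1,0,0,0,0]]]'

```text
clock: 3.5
position: [0.721, 0.192, 0.0]
ee_rot: [-0.0, 0.682, 0.731, -0.0]
contact_force: [0.1, 0.2, -0.7]
width: 0.0468
```

Request:
carry_out --rows '[[[0.1,0,0,-0.1,0],[0.1,0,0,0,0]]]'

```text
clock: 3.7
position: [0.7211, 0.192, -0.0008]
ee_rot: [-0.0, 0.682, 0.731, -0.0]
contact_force: [-0.1, -0.3, 0.5]
width: 0.0468
```

Request:
carry_out --rows '[[[0.1,0,0,-0.2,0],[0.1,0,0,0,0]]]'

```text
clock: 3.9
position: [0.7214, 0.1921, -0.0024]
ee_rot: [0.0, 0.682, 0.731, 0.0]
contact_force: [-0.4, 0.6, 1.4]
width: 0.0472
```

Request:
carry_out --rows '[[[0.1,0,0,-0.1,0],[0.1,0,0,0,0]]]'

```text
clock: 4.1
position: [0.7214, 0.1921, -0.0024]
ee_rot: [0.0, 0.682, 0.731, 0.0]
contact_force: [-1.2, -0.4, 4.6]
width: 0.0469
```

Request:
carry_out --rows '[[[0.6,0,0,3.5,0],[0.6,0,0,0,0],[0.6,-4,-0.25,0,0],[0.6,-4,-0.25,0,0],[0.6,0,0,0,0],[0.6,0,0,0,0]]]'

```text
clock: 4.7
position: [0.6403, 0.187, 0.0313]
ee_rot: [-0.0, 0.682, 0.731, -0.0]
contact_force: [1.2, 1.0, -0.5]
width: 0.0686
```

Run:
```python
from rig import telemetry,cams
import cv2
for n in("side","top"):
    p=cams.get_image(n);cv2.imwrite(f"pics/{n}2.png",p["image"][:,:,::-1])
a=cv2.imread("pics/side2.png")[80:220,180:340];cv2.imwrite("pics/side2c.png",cv2.resize(a,None,fx=4,fy=4,interpolation=cv2.INTER_CUBIC))
a=cv2.imread("pics/top2.png")[150:290,100:240];cv2.imwrite("pics/top2c.png",cv2.resize(a,None,fx=4,fy=4,interpolation=cv2.INTER_CUBIC))
s=telemetry.get_state();print(s["position"],s["contact_force"])
```

```text
[0.64273679 0.18720152 0.0316662 ] [ 0.25671499 -1.05640757  1.1398114 ]
```

View pics/side2c.png

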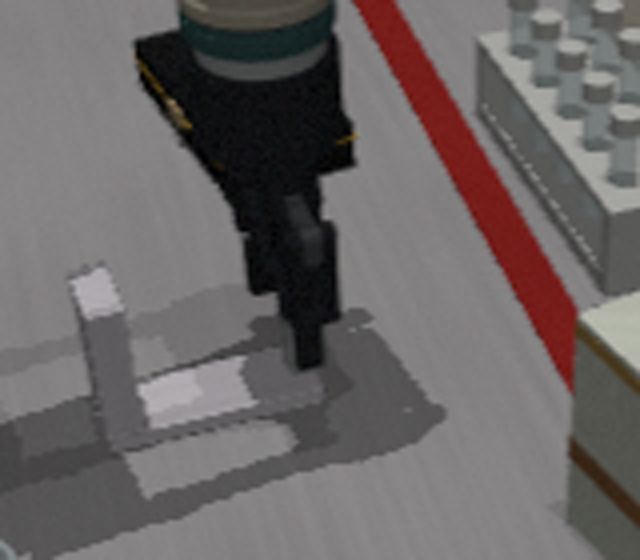

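View pics/top2c.png

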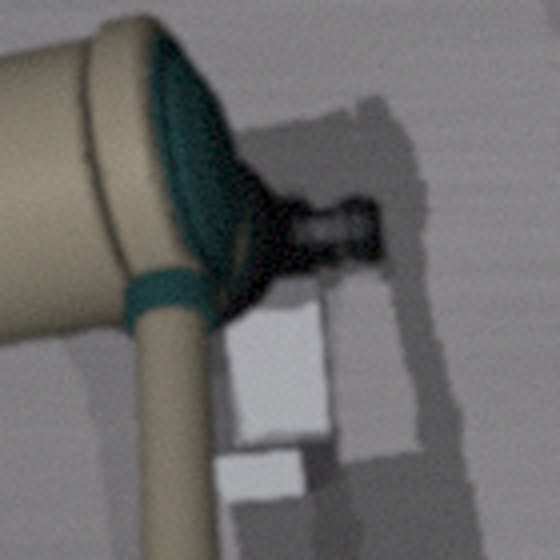

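The fingers straddle the free end of the back, on the right line. The finger tip is at about (308,365) in the side crop. I'll lower and pinch lightly.

Request:
carry_out --rows '[[[0.6,0,0,-1.5,0],[0.6,0,0,-1.5,0],[0.6,0,0,-0.2,0],[0.6,0,0,0,0]]]'

```text
clock: 5.2
position: [0.6404, 0.1867, -0.0026]
ee_rot: [-0.001, 0.682, 0.731, -0.001]
contact_force: [-0.5, 0.0, -0.3]
width: 0.0684
```

Request:
carry_out --rows '[[[0.2,0,0,0,0],[0.0,0,0,0,0],[0.0,0,0,0,0],[-0.1,0,0,0,0],[-0.1,0,0,0,0],[-0.1,0,0,0,0]]]' --force 20

```text
clock: 5.8
position: [0.6417, 0.1872, -0.0003]
ee_rot: [0.0, 0.682, 0.731, 0.001]
contact_force: [0.7, 1.7, 0.0]
width: 0.0444
```

Run:
```python
import numpy as np
a,h=10.8,.6
t=np.radians(np.arange(0,91,5));X=a*np.cos(t)-h*np.sin(t);Z=a*np.sin(t)+h*np.cos(t)
for i in range(18):
    d=X[i+1]-X[i];print(5*(i+1),round(d*.998,2),round(d*.0675,3),round(Z[i+1]-Z[i],2), "cum",(X[i+1]-a).round(2),(Z[i+1]-h).round(2))
```

```text
5 -0.09 -0.006 0.94 cum -0.09 0.94
10 -0.17 -0.012 0.93 cum -0.27 1.87
15 -0.25 -0.017 0.91 cum -0.52 2.77
20 -0.33 -0.022 0.88 cum -0.86 3.66
25 -0.41 -0.028 0.85 cum -1.27 4.51
30 -0.48 -0.032 0.81 cum -1.75 5.32
35 -0.55 -0.037 0.77 cum -2.3 6.09
40 -0.61 -0.042 0.72 cum -2.91 6.8
45 -0.67 -0.046 0.66 cum -3.59 7.46
50 -0.73 -0.049 0.6 cum -4.32 8.06
55 -0.78 -0.053 0.53 cum -5.1 8.59
60 -0.82 -0.056 0.46 cum -5.92 9.05
65 -0.86 -0.058 0.39 cum -6.78 9.44
70 -0.89 -0.06 0.31 cum -7.67 9.75
75 -0.91 -0.062 0.23 cum -8.58 9.99
80 -0.93 -0.063 0.15 cum -9.52 10.14
85 -0.94 -0.064 0.07 cum -10.46 10.21
90 -0.94 -0.064 -0.01 cum -11.4 10.2
```

Request:
carry_out --rows '[[[-0.1,-0.09,-0.006,0.94,0],[-0.1,-0.17,-0.012,0.93,0],[-0.1,-0.25,-0.017,0.91,0],[-0.1,-0.33,-0.022,0.88,0],[-0.1,-0.41,-0.028,0.85,0],[-0.1,0,0,0,0]]]'

```text
clock: 6.4
position: [0.6286, 0.1863, 0.0462]
ee_rot: [0.0, 0.682, 0.731, 0.001]
contact_force: [0.4, 0.2, -1.9]
width: 0.0444
```

Run:
```python
from rig import telemetry,cams
import cv2
for n in("side",):
    p=cams.get_image(n);cv2.imwrite(f"pics/{n}3.png",p["image"][:,:,::-1])
a=cv2.imread("pics/side3.png")[80:220,160:320];cv2.imwrite("pics/side3c.png",cv2.resize(a,None,fx=4,fy=4,interpolation=cv2.INTER_CUBIC))
s=telemetry.get_state();print(s["position"],s["contact_force"],s["moment"],s["width"])
```

```text
[0.62888055 0.186287   0.0455947 ] [ 0.49449887 -0.69596785 -1.61250486] [ 0.04358972 -0.1733919  -0.02756011] 0.044474604633204594
```

View pics/side3c.png

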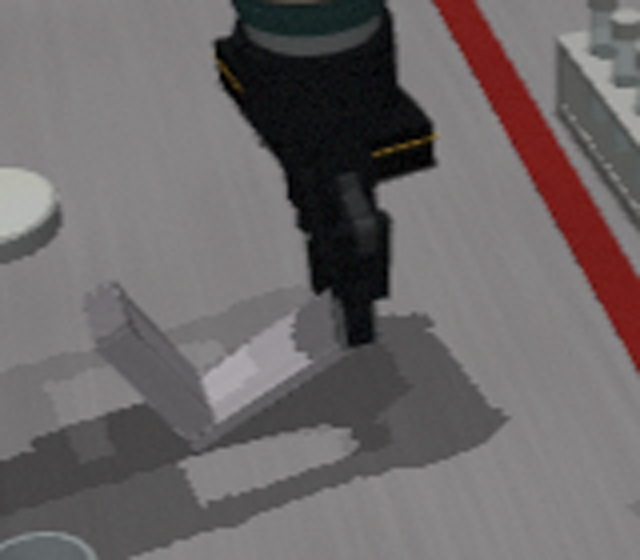

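Run:
```python
import cv2
a=cv2.imread("pics/side3.png")[145:200,175:255];cv2.imwrite("pics/side3d.png",cv2.resize(a,None,fx=8,fy=8,interpolation=cv2.INTER_CUBIC))
from fit import *
S=cams.get_image("side")
r=R.from_euler('z',.0674)*R.from_euler('y',-25,degrees=True)
w=.0225
for b in[(0,-w,0),(0,-w,.09),(0,w,.09),(.02,-w,.09),(.02,-w,.01),(.12,-w,0),(.12,-w,.01)]:
    p=(proj(r.apply(b)+[.5334,.1793,0],S)[0]+[.6,.2]-[175,145]+.4)*8;print(b,p.round())
```

```text
(0, -0.0225, 0) [264. 390.]
(0, -0.0225, 0.09) [ 65. 181.]
(0, 0.0225, 0.09) [34. 79.]
(0.02, -0.0225, 0.09) [131. 137.]
(0.02, -0.0225, 0.01) [306. 328.]
(0.12, -0.0225, 0) [641. 148.]
(0.12, -0.0225, 0.01) [623. 124.]
```

View pics/side3d.png

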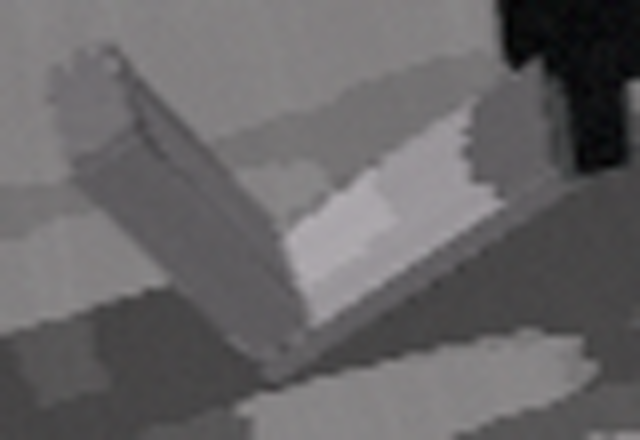

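Request:
carry_out --rows '[[[-0.1,0,0,-0.1,0],[-0.1,0,0,0,0]]]'

```text
clock: 6.7
position: [0.6298, 0.1863, 0.0437]
ee_rot: [0.001, 0.682, 0.731, 0.001]
contact_force: [1.5, -0.0, 1.7]
width: 0.0443
```

Run:
```python
from rig import telemetry,cams
import cv2
f=[]
for i in range(4):
    p=cams.get_image("side");s=telemetry.get_state();f.append(s["contact_force"])
import numpy as np;print(s["position"],np.mean(f,0))
cv2.imwrite("pics/side4.png",p["image"][:,:,::-1])
a=cv2.imread("pics/side4.png")[145:200,175:255];cv2.imwrite("pics/side4d.png",cv2.resize(a,None,fx=8,fy=8,interpolation=cv2.INTER_CUBIC))
```

```text
[0.62973924 0.18630132 0.04377096] [2.32161771 0.52837912 1.33330987]
```

View pics/side4d.png

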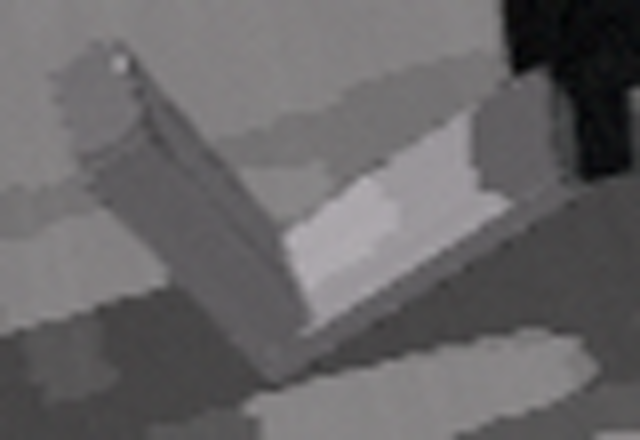

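Lowering by 1 mm pushed the vertical force up by 3 N, so the corner is resting on the bench. Continuing the arc.

Request:
carry_out --rows '[[[-0.1,-0.48,-0.032,0.81,0],[-0.1,-0.55,-0.037,0.77,0],[-0.1,-0.61,-0.042,0.72,0],[-0.1,-0.67,-0.046,0.66,0],[-0.1,0,0,0,0]]]'

```text
clock: 7.4
position: [0.6038, 0.1846, 0.074]
ee_rot: [-0.0, 0.682, 0.731, -0.0]
contact_force: [-0.6, -0.3, -2.2]
width: 0.0439
```

```bash
cat > look.py <<'E'
from rig import telemetry,cams
import cv2,sys,numpy as np
k=sys.argv[1];f=[]
for i in range(3):
    p=cams.get_image("side");s=telemetry.get_state();f.append(s["contact_force"])
print(s["clock"],s["position"],np.mean(f,0),s["moment"],s["width"])
a=p["image"][85:205,160:270,::-1];cv2.imwrite(f"pics/side{k}.png",cv2.resize(a,None,fx=5,fy=5,interpolation=cv2.INTER_CUBIC))
E
python3 look.py 5
```

```text
7.55 [0.60498884 0.1845789  0.0729628 ] [-0.57321208  0.17246044 -1.78585596] [0.02919094 0.05431192 0.01135318] 0.04428017080308608
```

View pics/side5.png

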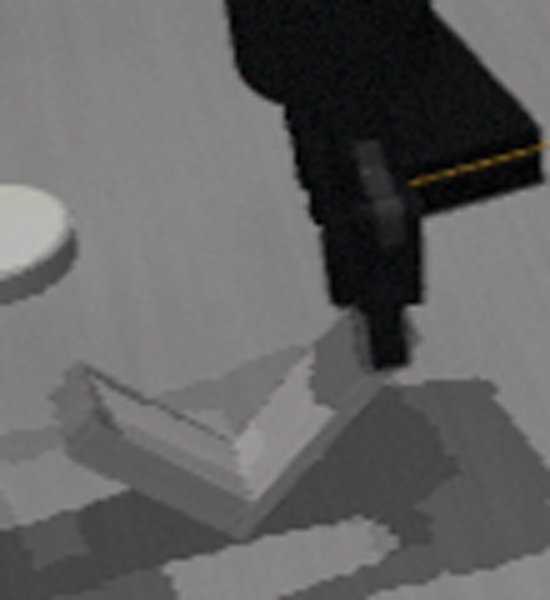

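The corner is still at about (208,192), where it started, with the tilt near 45° and about 2 N of load. Continuing.

Request:
carry_out --rows '[[[-0.1,-0.73,-0.049,0.6,0],[-0.1,-0.78,-0.053,0.53,0],[-0.1,-0.82,-0.056,0.46,0],[-0.1,-0.86,-0.058,0.39,0],[-0.1,-0.89,-0.06,0.31,0],[-0.1,0,0,0,0]]]'

```text
clock: 8.15
position: [0.5638, 0.1818, 0.097]
ee_rot: [0.0, 0.682, 0.731, 0.0]
contact_force: [0.4, -0.7, -1.1]
width: 0.0441
```

```bash
python3 look.py 6
```

```text
8.3 [0.56523447 0.18186435 0.09635741] [ 0.53412798 -0.1712672   0.94084335] [-0.06919221 -0.07793609  0.03067933] 0.04418993620238116
```

View pics/side6.png

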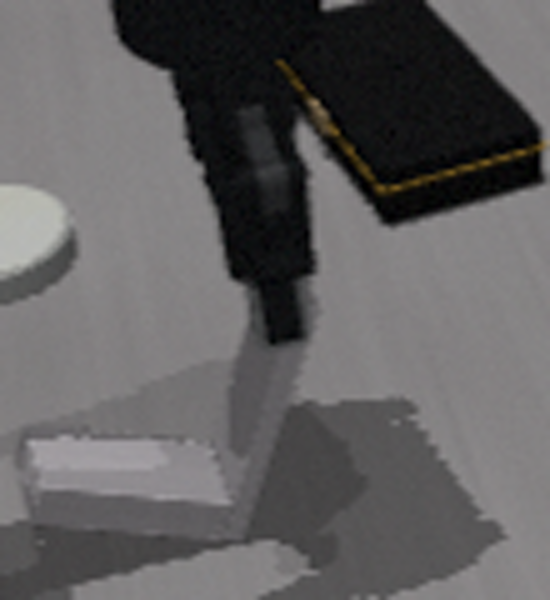

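Request:
carry_out --rows '[[[-0.1,-0.91,-0.062,0.23,0],[-0.1,-0.93,-0.063,0.15,0],[-0.1,-0.94,-0.064,0.07,0],[-0.1,0,0,0,0]]]'

```text
clock: 8.7
position: [0.5357, 0.1799, 0.1015]
ee_rot: [0.0, 0.682, 0.731, 0.0]
contact_force: [1.5, -0.4, 5.6]
width: 0.0441
```

```bash
python3 look.py 7
```

```text
8.85 [0.53679021 0.17998677 0.1013485 ] [ 0.57543659 -0.15814469  5.49266579] [-0.06689859 -0.24558165  0.01506789] 0.04426861283082003
```

View pics/side7.png

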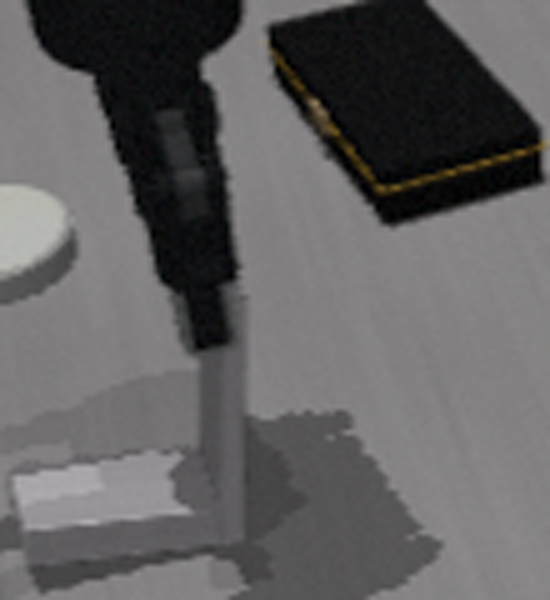

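Request:
carry_out --rows '[[[-0.1,-0.3,-0.02,0.1,0],[-0.1,-0.3,-0.02,0,0],[-0.1,0,0,0,0]]]'

```text
clock: 9.15
position: [0.5304, 0.1795, 0.1017]
ee_rot: [-0.0, 0.682, 0.731, 0.0]
contact_force: [0.7, -0.5, 5.0]
width: 0.0446
```

```bash
python3 look.py 8
```

```text
9.3 [0.53100207 0.17956808 0.10166754] [ 0.10571413 -0.8259491   5.02560302] [-0.05826212 -0.30208445 -0.03055485] 0.04434723458159987
```

View pics/side8.png

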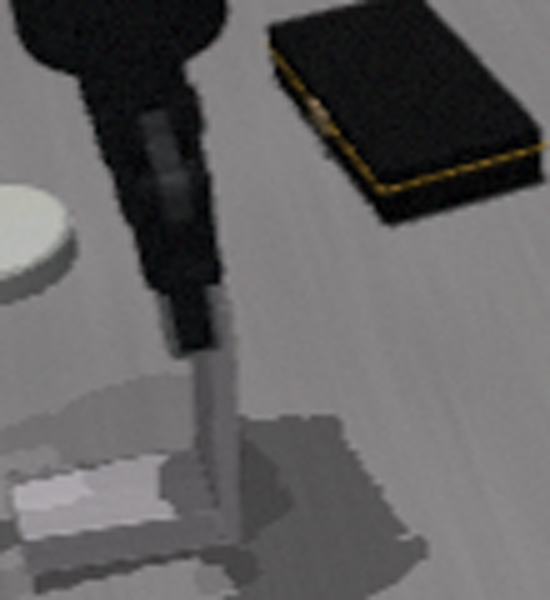

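The foot's lower edge now has the slope of the bench, so it lies flat. I'll unload and release.

Request:
carry_out --rows '[[[-0.1,0,0,0.05,0],[-0.1,0,0,0,0]]]'

```text
clock: 9.5
position: [0.5308, 0.1795, 0.1017]
ee_rot: [-0.0, 0.682, 0.731, -0.0]
contact_force: [0.6, -0.0, 3.4]
width: 0.0444
```

Request:
carry_out --rows '[[[0.1,0,0,0,0],[0.25,0,0,0,0],[0.4,0,0,0,0],[0.4,0,0,0,0]]]'

```text
clock: 9.9
position: [0.5306, 0.1795, 0.1015]
ee_rot: [-0.0, 0.682, 0.731, -0.0]
contact_force: [0.6, -0.1, 0.5]
width: 0.0599
```

```bash
python3 look.py 9
```

```text
10.05 [0.53087224 0.17954919 0.10182709] [ 0.07534553  0.20495903 -0.07992245] [ 0.01145809 -0.01576793 -0.0270928 ] 0.05955641510229977
```

View pics/side9.png

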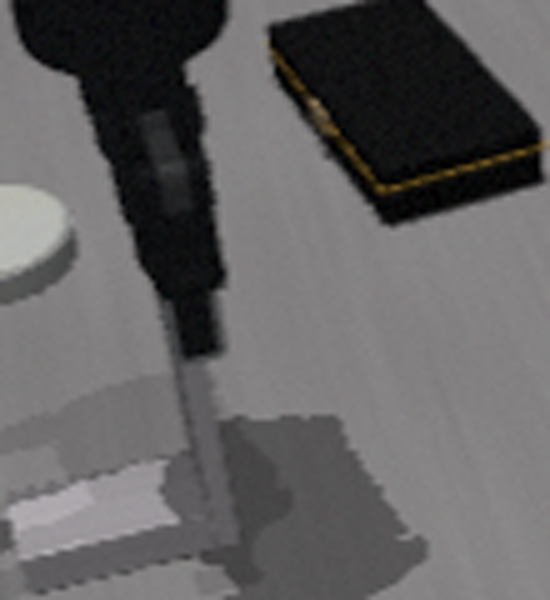

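The stand settled flat on its foot by itself. I'll retract straight up and away.

Request:
carry_out --rows '[[[0.6,0,0,0,0],[0.6,0,0,0,0],[0.6,0,0,1,0],[0.6,0,0,2,0],[0.6,0,0,3,0],[0.6,0,0,3,0],[0.6,0,0,3,0],[0.6,0,0,3,0]]]'

```text
clock: 10.85
position: [0.5309, 0.1795, 0.2541]
ee_rot: [0.0, 0.682, 0.731, 0.0]
contact_force: [0.3, -0.5, -0.2]
width: 0.0681
```

Request:
carry_out --rows '[[[0.6,-1,2,1,0],[0.6,-2,3,0,0],[0.6,-2,3,0,0],[0.6,-2,3,0,0],[0.6,-2,3,0,0],[0.6,-2,3,0,0],[0.6,-2,3,0,0],[0.6,0,0,0,0]]]'

```text
clock: 11.65
position: [0.3984, 0.3827, 0.2628]
ee_rot: [-0.001, 0.681, 0.733, 0.001]
contact_force: [-0.1, -0.3, -0.6]
width: 0.0683
```

Run:
```python
from fit import *
from rig import telemetry
import cv2
for n in("top","side"):
    p=cams.get_image(n);cv2.imwrite(f"pics/{n}F.png",p["image"][:,:,::-1])
    r=R.from_euler('z',.0674)*R.from_euler('y',-90,degrees=True);w=.0225
    im=p["image"][:,:,::-1].copy()
    C=np.array([(a,b,c) for a in(0,.12) for b in(-w,w) for c in(0,.01)]+[(a,b,.09) for a in(0,.02) for b in(-w,w)])
    px=proj(r.apply(C)+[.5344,.1793,0],p)
    for u in px: cv2.circle(im,tuple(np.round(u*1).astype(int)),0,(0,0,255),-1)
    o=(120,200) if n=="top" else(160,110)
    cv2.imwrite(f"pics/{n}G.png",cv2.resize(im[o[1]:o[1]+90,o[0]:o[0]+100],None,fx=6,fy=6,interpolation=cv2.INTER_NEAREST))
print(telemetry.get_state()["clock"],telemetry.get_state()["position"])
```

```text
11.75 [0.40063818 0.3798891  0.26255603]
```

View pics/topF.png

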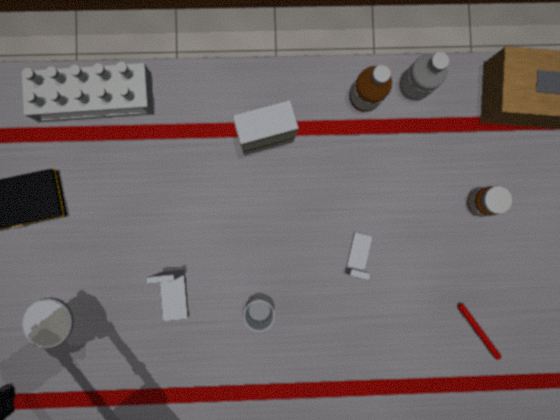

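View pics/sideF.png

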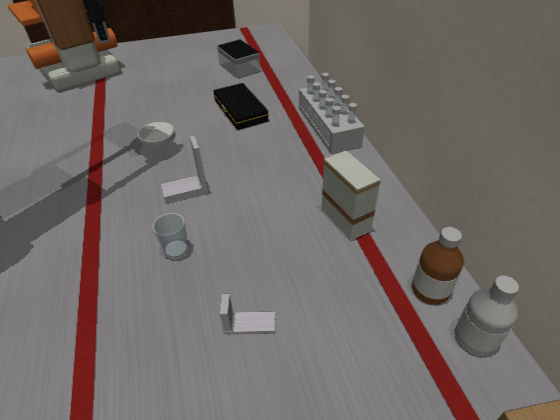

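View pics/sideG.png

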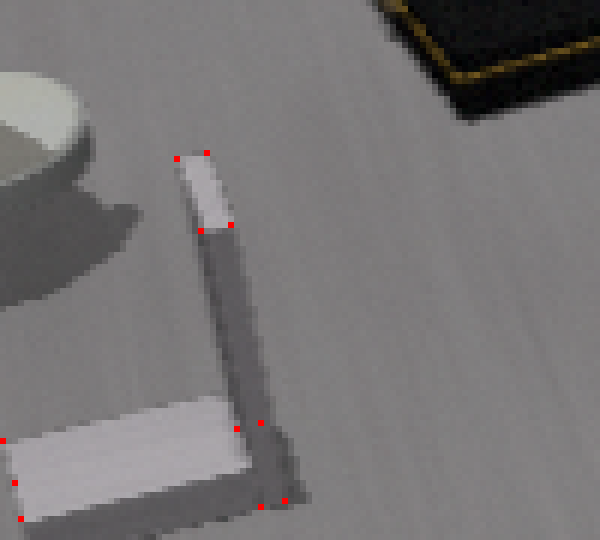

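The stand is upright, and its corners match the predicted upright pose at the original corner to about 1 px. The small stand (360,252) and carton (266,123) haven't moved.

Run:
```python
from rig import manip
print(manip.sign_off())
```

```text
the job is handed in; nothing more can be done
None
```

The larger stand now stands upright on its foot, with the foot towards the robot, and I handed the job in at about 11.8 s of the 38 s allowed.

- **How it was done:** I pinched the stand lightly (20 N) across its width near the free end of the back. I then led it in an arc about its corner to nearly 90° and released it.
- **Settling:** It was still a few degrees short when I let go, and it settled flat onto its foot by itself. I then backed the gripper away.
- **Corner:** At about 25° of tilt the side picture put the corner 1–2 px (2–3 mm) higher than predicted. I lowered the tool 1 mm and the force rose by 3 N, so the corner was resting on the bench. It may have slid 1–2 mm during the tip.
- **Final check:** In the side view the stand's corners match the predicted upright pose to about 1 px, with the corner about where it started. The small stand and carton look unmoved in the top and side pictures, judged by eye.
- **Forces:** The highest force I read was about 6 N, and the gripper was touching nothing at the end.

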